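# Shut down the moisture analyser after a drying run

## Task

The drying run on the moisture analyser is over: first turn its black heat dial anticlockwise to the end stop (off), and only then press the red, the white and the blue key, in that order, each all the way down and let up again before the next. Leave the dial off and all keys up, never press the green or the yellow key, and leave the dish, jar, brush and stone where they are.

Things in the scene. Friction and masses are not known exactly. Their poses are not given: they have to be found in the camera images.
- analyser: Moisture analyser: fixed ivory case 370 x 320 mm, flat top 55 mm high. Origin at bench level; own x from its front (robot side) to its rear, y to its left. Key row at own x = -115 mm, y = -116 to 116 mm; black display (no control) and heat dial, dial at (-5, -90) mm; from x = 58 mm a platform 10 mm high with the weighing pan; hood up to 150 mm above the bench at x = 190 to 240 mm.
- dial_grip (a point): Black heat dial: disc 44 mm across with an upright bar grip 42 long, 14 wide, 32 mm high, on a flat grey ring 68 mm across. The point is on the turning axis inside the bar, 7 mm below its top, 37 mm above the case top; x runs along the bar and turns with it, y across it, z up. A white line marks the negative x end of the bar.
- dial (a joint): Angle of the heat dial, rad: 0 = off, at the end stop fully anticlockwise seen from above (bar along the analyser's x, white line towards the front); grows clockwise up to 4.5. Turns with slight friction and stays where it is left; it starts 0.6 to 1.4 on.
- red_key_top (a point): Centre of the top face of the red stop key, a round spring key 28 mm across in a round black housing 44 mm across and 12 mm high. When up, the face stands 10 mm above the housing and 22 mm above the case top. The five keys stand in one row, 58 mm apart, in any order of colours. The point moves down with the key, z is up.
- red_key (a joint): Travel of the red key, m: 0 = up, 0.006 = fully down (about 4 N); it springs back.
- white_key_top (a point): Centre of the top face of the white clear key, a round spring key 28 mm across in a round black housing 44 mm across and 12 mm high. When up, the face stands 10 mm above the housing and 22 mm above the case top. The five keys stand in one row, 58 mm apart, in any order of colours. The point moves down with the key, z is up.
- white_key (a joint): Travel of the white key, m: 0 = up, 0.006 = fully down (about 4 N); it springs back.
- blue_key_top (a point): Centre of the top face of the blue standby key, a round spring key 28 mm across in a round black housing 44 mm across and 12 mm high. When up, the face stands 10 mm above the housing and 22 mm above the case top. The five keys stand in one row, 58 mm apart, in any order of colours. The point moves down with the key, z is up.
- blue_key (a joint): Travel of the blue key, m: 0 = up, 0.006 = fully down (about 4 N); it springs back.
- green_key_top (a point): Centre of the top face of the green start key, a round spring key 28 mm across in a round black housing 44 mm across and 12 mm high. When up, the face stands 10 mm above the housing and 22 mm above the case top. The five keys stand in one row, 58 mm apart, in any order of colours. The point moves down with the key, z is up.
- green_key (a joint): Travel of the green key, m: 0 = up, 0.006 = fully down (about 4 N); it springs back.
- yellow_key_top (a point): Centre of the top face of the yellow print key, a round spring key 28 mm across in a round black housing 44 mm across and 12 mm high. When up, the face stands 10 mm above the housing and 22 mm above the case top. The five keys stand in one row, 58 mm apart, in any order of colours. The point moves down with the key, z is up.
- yellow_key (a joint): Travel of the yellow key, m: 0 = up, 0.006 = fully down (about 4 N); it springs back.
- dish: Shallow aluminium dish 90 mm across, 8 mm high, with stone chips, loose on the weighing pan. Origin: centre of its underside. Bystander.
- jar: Amber sample jar 60 mm across, 85 mm high, standing loose on the bench left of the analyser. Origin: centre of its underside. Bystander.
- brush: Brush 180 mm long lying loose on the bench right of the analyser. Origin: underside near the middle of its length. Bystander.
- rock: Grey stone 55 x 42 x 34 mm lying loose on the bench left of the analyser's front. Origin: centre of its underside. Bystander.

How it is judged (in metres and radians):
On the way, in this order (a step that is already met when the one before it is completed fails the run):
1. the heat dial is fully off, at its anticlockwise stop (value of joint dial below 0.08 rad), for 0.1 s.
2. then the red key is pressed down, all the other keys being up (value of joint red_key above 0.0045 m and value of joint each of white_key, blue_key, green_key, yellow_key below 0.002 m), for 0.1 s.
3. then the white key is pressed down, all the other keys being up (value of joint white_key above 0.0045 m and value of joint each of red_key, blue_key, green_key, yellow_key below 0.002 m), for 0.1 s.
4. then the blue key is pressed down, all the other keys being up (value of joint blue_key above 0.0045 m and value of joint each of red_key, white_key, green_key, yellow_key below 0.002 m), for 0.1 s.
At the end, for the whole second after the job is handed in: The heat dial is within 0.08 rad of its anticlockwise stop, all five keys are up (pressed less than 2 mm), and the dish, jar, brush and stone are within 30 mm of where they stood (value of joint dial below 0.08 rad and value of joint each of red_key, white_key, blue_key, green_key, yellow_key below 0.002 m and distance of each of dish, jar, brush, rock from where it was at the start of the episode below 0.03 m); the robot touches nothing.
It fails at once if the green or the yellow key is pressed (more than 3 mm) (value of joint any of green_key, yellow_key above 0.003 m).
It fails at once if a key is pressed (more than 3 mm) while the heat dial is not off (more than 0.12 rad from its stop) (value of joint dial above 0.12 rad and value of joint any of red_key, white_key, blue_key, green_key, yellow_key above 0.003 m).
It fails at once if two of the red, white and blue keys are pressed (more than 3 mm) at the same time (value of joint each of red_key, white_key above 0.003 m or value of joint each of red_key, blue_key above 0.003 m or value of joint each of white_key, blue_key above 0.003 m).
It fails at once if the dish, jar, brush or stone is moved 30 mm or more (distance of any of dish, jar, brush, rock from where it was at the start of the episode above 0.03 m).
It also fails if it takes over 56 s, if anything falls off the work surface, if the arm or the gripper's body presses on something with over 40 N, if the wrist force passes 120 N, or if a joint passes its speed limit or range.

## Robot

A 7-joint arm with a two-finger parallel gripper is mounted at the origin on the work surface. World frame = base frame: x ahead of the robot, y to its left, z up, the work surface at z = 0. Lengths are in m, angles in degrees, forces in N, time in s.
With the tool pointing down it reaches from about 0.4 to 0.875 m from the base axis. Payload 6.5 kg.
Tool frame: the origin (TCP) lies midway between the tips of the shut fingers; the grasp point (between the pads) lies 19 mm behind it (env.hold_point_z is the distance from the TCP to the grasp point, in m); z points along the fingers, y is the line along which they close (so a half turn about z gives the same grasp; the last joint's range is limited). The gripper opens to 85 mm and grips with 20 to 120 N. Pads are 22 mm wide; open, the fingers measure 114 mm over their backs; the gripper's body (76 mm by 85 mm) begins 54 mm behind the grasp point. The pads swing forward as they close: fully open they stand 13 mm farther back than shut.
Start: joints at [-72.09, 30.733, -0.252, 88.115, 0.149, 61.152, -4.079], TCP at [0.24, 0.604, 0.231] pointing down, gripper open.
Joint ranges: [-154.64, 154.64], [-21.42, 123.67], [-72.66, 72.17], [13.99, 137.28], [-74.86, 254.86], [10.95, 109.41], [-158.01, 158.01]. Speed limits (degrees/s): [136.94, 136.94, 180, 180, 180, 180, 180].

## Interface

Orientations are given as a 3x3 rotation matrix whose columns are the frame's x, y, z axes.
In Python, from workcell import env gives the robot as it stands. The module is installed in compiled form; this text tells all that it offers.
- The arm moves only by the tool jog_arm, never from a script. Its argument "rows" is a list of rows, each a list of 3 entries, a list of its own where there are three numbers: the closure, from -1 (fully open) to 1 (shut), then the shift along the world's x, y, z in m, then the turn about the world's z in degrees. A call has 1 to 10 rows; each row is the pose to reach, as a shift and turn from the pose commanded when the call began; what a row does not reach only later rows make up. A row lasts 1/12 s, in which the tool goes at most 41.7 mm and 7.16 degrees, less where a joint would pass 70% of its speed; a pose out of reach is approached as far as the arm can. A call with a gripper value outside its range is refused whole. The fingers move at their own pace and stop on an object; the grip force is fixed at half the most. Time passes only in rows, so rows that repeat a pose let the fingers close. It gives the time, the measured TCP pose, the force, the opening and the grip force at its end, in the units of the state.
- env.state(): the state, without advancing time (a new reading comes with each control period).
- env.grab_frame(name): name is "scene" or "top"; returns (picture, depth): 480x640x3 uint8, red, green, blue; 480x640 float32, m along the optical axis (not along the pixel's ray), 0 where there is no reading.
- env.calibration(name): a dict with "K" (3x3 intrinsics, pixels), "R" (3x3) and "t" (3): a world point X has camera coordinates R X + t. Camera axes: x right, y down, z forward; pixel columns grow to the right and rows downward; lengths in m; the calibration is good to about 2 mm. A picture is of the moment at which its call begins. calibration takes no time and is no camera call.
- env.job_done(): hands the job in; it is judged then, once.
The state is a dict: "clock": time; "joint_pos": joint angles; "joint_vel": joint speeds; "tau": joint torques, N m; "tool_pos": TCP position; "orientation": TCP orientation; "contact_force": force on the tool from outside, world axes, zero at the start; "moment": the same for the moment, N m; "width": finger opening in m; "grip_force": force on a finger pad.
Only numpy, scipy, OpenCV 4.12 (cv2) and the standard library are available. Lean on these libraries where they do the work, as an engineer would, in place of code of your own. Each camera call takes 0.05 s, during which the arm holds its last target. There are 200 camera calls.

## Working session

There is one attempt and no reset: what is moved stays moved. The work goes in short steps, Python scripts to look and compute and a tool call to move; the robot and the scene stay as the last step left them, time stands still between calls to the robot, and variables do not carry over. Pictures are saved under pics/ and viewed, at most 10 in all, crops included, and the job is handed in when it is done.

Besides the shell and the picture viewer there is one more tool, called after "Call:" as name(argument=value, ...), one argument or row to a line, values as JSON. jog_arm: Moves the arm, as the interface text tells. Its arguments: {"type":"object","properties":{"rows":{"type":"array","items":{"type":"array"}}},"required":["rows"]}

```bash
mkdir -p pics; cat > h.py <<'E'
import numpy as np, cv2
from workcell import env
def grab(n):
    p,d=env.grab_frame(n); c=env.calibration(n); return p,d,c
def world(c,u,v,d):
    K,R,t=map(np.array,(c["K"],c["R"],c["t"]))
    return R.T@(np.linalg.inv(K)@np.array([u,v,1])*d-t)
def proj(c,X):
    q=np.array(c["K"])@(np.array(c["R"])@np.array(X)+np.array(c["t"])); return q[:2]/q[2]
E
python3 - <<'E'
from h import *
for n in("top","scene"):
    p,d,c=grab(n); cv2.imwrite(f"pics/{n}0.png",p[:,:,::-1]); np.savez(f"{n}0.npz",p=p,d=d,K=c["K"],R=c["R"],t=c["t"])
    print(n,-np.array(c["R"]).T@c["t"],np.array(c["R"]).round(2).tolist(),c["K"][0])
s=env.state();print(s["clock"],s["tool_pos"],s["orientation"],s["width"],env.hold_point_z)
E
```

```text
top [0.53440775 0.04083997 0.87884973] [[0.01, -1.0, 0.0], [-1.0, -0.01, -0.09], [0.09, -0.0, -1.0]] [489.71519209   0.         315.84780651]
scene [1.39700515 0.38339418 0.7691459 ] [[-0.41, 0.91, -0.01], [0.57, 0.25, -0.79], [-0.71, -0.33, -0.62]] [555.44959958   0.         315.58472894]
0.1 [0.24016992 0.60339506 0.23049869] [[-9.29150911e-01  3.69700375e-01 -4.66126892e-04]
 [ 3.69700652e-01  9.29149741e-01 -1.47898841e-03]
 [-1.13680891e-04 -1.54653085e-03 -9.99998798e-01]] 0.08530873930879258 0.0187
```

View pics/top0.png

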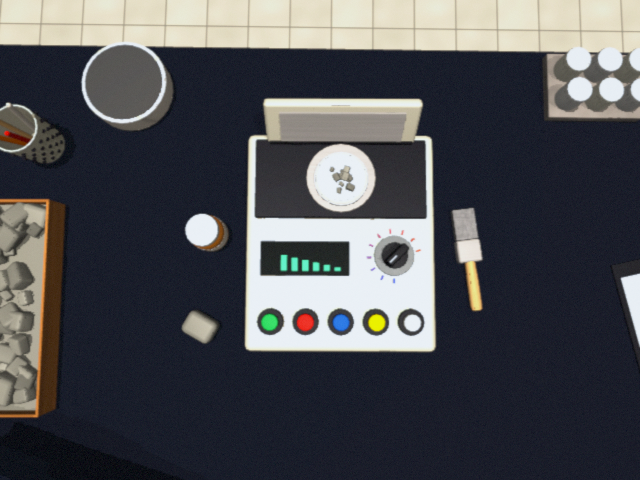

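View pics/scene0.png

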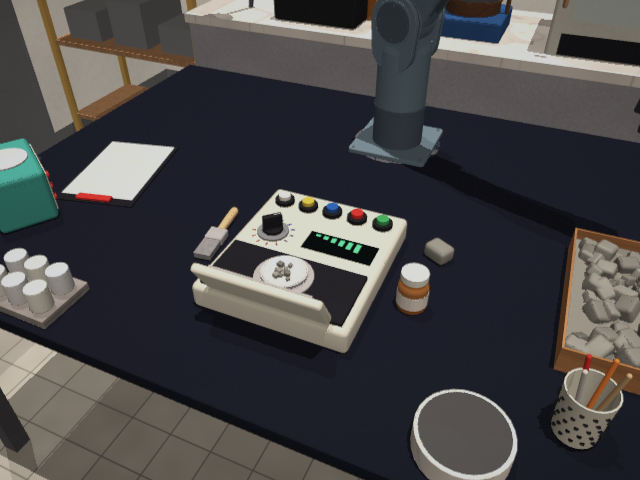

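Top view: keys in row 322 are green 269, red 305, blue 341, yellow 376 and white 411. The dial is at (395,256), turned roughly 45° or so. Next I measure from both views.

```bash
cat > m.py <<'E'
from h import *
D={n:np.load(f"{n}0.npz") for n in("top","scene")}
seed={"green":((269,322),(383,222)),"red":((305,322),(358,215)),"blue":((341,322),(332,210)),"yellow":((376,322),(308,204)),"white":((411,322),(285,198))}
def blob(n,s):
    p=cv2.cvtColor(D[n]["p"],cv2.COLOR_RGB2LAB).astype(int)
    m=(np.abs(p-p[s[1],s[0]]).max(2)<28).astype(np.uint8)
    m[:, :max(0,s[0]-18)]=0;m[:,s[0]+18:]=0;m[:s[1]-18]=0;m[s[1]+18:]=0
    _,l,st,ce=cv2.connectedComponentsWithStats(m); k=l[s[1],s[0]]
    return ce[k],st[k,4],np.median(D[n]["d"][l==k])
P={}
for k,(a,b) in seed.items():
    uv=[];
    for n,s in(("top",a),("scene",b)):
        c,A,d=blob(n,s); uv.append(c); print(k,n,c.round(1),A,world(D[n],*c,d).round(4))
    M=[D[n]["K"]@np.c_[D[n]["R"],D[n]["t"]] for n in("top","scene")]
    X=cv2.triangulatePoints(M[0],M[1],uv[0],uv[1])[:,0];P[k]=X[:3]/X[3];print(k,"tri",P[k].round(4))
ks=["green","red","blue","yellow","white"]
Q=np.array([world(D["top"],*blob("top",seed[k][0])[0],blob("top",seed[k][0])[2]) for k in ks])
v=(Q[0]-Q[4])[:2];print("pitch",np.linalg.norm(v)/4,"yaw",np.degrees(np.arctan2(-v[0],v[1])))
# dial: depth points
d=D["top"]["d"];pts=[];
for vv in range(230,285):
    for u in range(370,422):
        pts.append(np.r_[world(D["top"],u,vv,d[vv,u]),u,vv])
pts=np.array(pts);print("case z",np.percentile(pts[:,2],[5,50,90,99]))
b=pts[pts[:,2]>np.median(pts[:,2])+.024]
print(len(b),b[:,:3].mean(0),b[:,2].max())
r=cv2.minAreaRect(b[:,:2].astype(np.float32)*1000);print(r)
cr=lambda n,x,y,w,h,f:cv2.resize(D[n]["p"][y:y+h,x:x+w,::-1],None,fx=f,fy=f,interpolation=cv2.INTER_CUBIC)
cv2.imwrite("pics/crop.png",np.hstack([cr("top",362,224,64,64,6),cr("scene",242,192,64,64,6)]))
E
python3 m.py
```

```text
green top [269.1 321.9] 176 [0.4717 0.1146 0.0767]
green scene [382.8 221.2] 13 [0.4829 0.1185 0.0747]
green tri [0.471  0.1153 0.0657]
red top [304.7 322. ] 204 [0.4724 0.0569 0.0767]
red scene [356.7 212. ] 71 [0.4756 0.0569 0.0758]
red tri [0.4724 0.0563 0.0735]
blue top [340.7 322.1] 184 [ 0.4729 -0.0013  0.0767]
blue scene [331.7 210.2] 52 [0.4841 0.0023 0.0704]
blue tri [ 0.4718 -0.0025  0.0611]
yellow top [376.3 322.4] 190 [ 0.4733 -0.0589  0.0769]
yellow scene [307.8 204.1] 30 [ 0.4848 -0.0549  0.071 ]
yellow tri [ 0.4721 -0.0609  0.0613]
white top [412.  322.5] 193 [ 0.4738 -0.1167  0.077 ]
white scene [287.6 196. ] 36 [ 0.4787 -0.1077  0.0745]
white tri [ 0.4717 -0.1148  0.0687]
pitch 0.05784530240229525 yaw 0.5142813600963833
case z [0.05303219 0.0569446  0.07161926 0.10112094]
274 [ 0.57984666 -0.07954304  0.15137855] 0.8788497313916567
((557.9673461914062, -36.00396728515625), (24.2927303314209, 158.902587890625), 25.737010955810547)
```

View pics/crop.png

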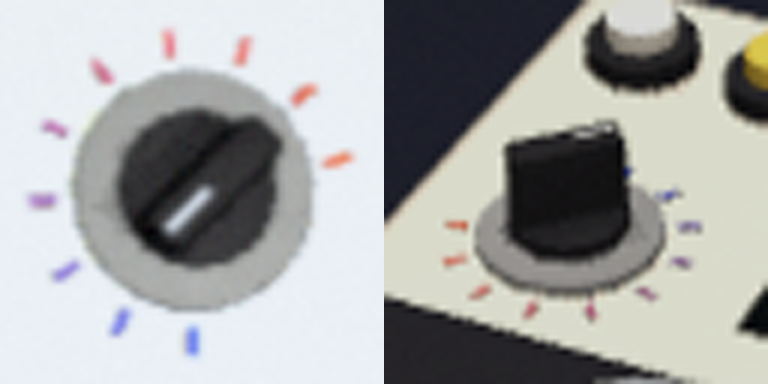

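```bash
cat >> m.py <<'E'
print("----")
for zlo in(.078,.088):
    b=pts[(pts[:,2]>zlo)&(pts[:,2]<.11)]
    r=cv2.minAreaRect(b[:,:2].astype(np.float32)*1000)
    cv=np.linalg.eigh(np.cov(b[:,:2].T))[1][:,1];print(len(b),b[:,:3].mean(0).round(4),np.percentile(b[:,2],[10,50,90]),r,"axis deg",np.degrees(np.arctan2(cv[1],cv[0])))
O=Q[2]+[.115,.001*0,0]; 
c,s=np.cos(np.radians(.5)),np.sin(np.radians(.5))
ctr=Q[:,:2].mean(0);print("dial exp",ctr+[.110*c+.09*s,.110*s-.09*c])
print("ring",world(D["top"],394.2,255.7,np.median(d[290:300,380:400])))
for n,(x,y),pp in(("top",(362,224),[(165,232),(212,190),(150,222),(185,250),(245,115),(280,145)]),):
    for q in pp:
        u,v=q[0]/6+x,q[1]/6+y
        K=D[n]; o=-K["R"].T@K["t"]; ray=K["R"].T@np.linalg.inv(K["K"])@[u,v,1]; print(q,(o+ray*(.099-o[2])/ray[2]).round(4))
E
python3 m.py | sed -n '/----/,$p'
```

```text
----
257 [ 0.5831 -0.0884  0.097 ] [0.09356107 0.09824331 0.10020299] ((583.498046875, -89.28839111328125), (14.265628814697266, 41.30899429321289), 45.640716552734375) axis deg 135.1540460617848
235 [ 0.5831 -0.089   0.0983] [0.09607829 0.09843845 0.10030879] ((583.3478393554688, -89.44197845458984), (13.83599853515625, 41.30899429321289), 45.640716552734375) axis deg 135.03527864355533
dial exp [ 0.5836027  -0.09011163]
ring [ 0.58263028 -0.0906363   0.06104458]
(165, 232) [ 0.5692 -0.077   0.099 ]
(212, 190) [ 0.5805 -0.0895  0.099 ]
(150, 222) [ 0.5718 -0.073   0.099 ]
(185, 250) [ 0.5645 -0.0823  0.099 ]
(245, 115) [ 0.6006 -0.0984  0.099 ]
(280, 145) [ 0.5927 -0.1077  0.099 ]
```

Call:
jog_arm(
  rows=[
    [-1, [0.018, -0.037, 0], -3],
    [-1, [0.036, -0.074, 0], -6],
    [-1, [0.054, -0.111, 0], -9],
    [-1, [0.072, -0.148, 0], -12],
    [-1, [0.09, -0.185, 0], -15],
    [-1, [0.108, -0.222, 0], -18],
    [-1, [0.126, -0.259, 0], -21],
    [-1, [0.144, -0.296, 0], -23],
    [-1, [0.162, -0.333, 0], -23],
    [-1, [0.172, -0.346, 0], -23],
  ],
)

```text
clock: 0.93
tool_pos: [0.4141, 0.2516, 0.2311]
orientation: [[-0.706, 0.708, -0.0], [0.708, 0.706, -0.003], [-0.002, -0.002, -1.0]]
contact_force: [0.3, 0.5, -0.6]
width: 0.0854
grip_force: 0.0
```

Call:
jog_arm(
  rows=[
    [-1, [0.018, -0.037, 0], 0],
    [-1, [0.036, -0.074, 0], 0],
    [-1, [0.054, -0.111, 0], 0],
    [-1, [0.072, -0.148, 0], 0],
    [-1, [0.09, -0.185, 0], 0],
    [-1, [0.108, -0.222, 0], 0],
    [-1, [0.126, -0.259, 0], 0],
    [-1, [0.144, -0.296, 0], 0],
    [-1, [0.162, -0.333, -0.02], 0],
    [-1, [0.172, -0.347, -0.04], 0],
  ],
)

```text
clock: 1.77
tool_pos: [0.5863, -0.095, 0.1923]
orientation: [[-0.707, 0.707, 0.004], [0.707, 0.707, -0.003], [-0.005, 0.001, -1.0]]
contact_force: [0.4, -0.0, -0.2]
width: 0.0857
grip_force: 0.0
```

```bash
python3 -c "
from h import *
s=env.state();R=np.array(s['orientation']);print(s['clock'],s['tool_pos'],s['joint_pos'],np.degrees(np.arctan2(R[1,1],R[0,1])),R[:,2],s['contact_force'])"
```

```text
1.7667 [ 0.58629993 -0.09503757  0.19229218] [ -9.96175083  28.61184588  19.99173055 100.1856008  -11.66329587
  52.98003608  59.81269925] 45.02137469419935 [ 0.00429659 -0.00294537 -0.99998643] [ 0.42371405 -0.01526347 -0.24339655]
```

Call:
jog_arm(
  rows=[
    [-1, [0, 0, -0.025], 0],
    [-1, [0, 0, -0.05], 0],
    [-1, [0, 0, -0.06], 0],
    [-1, [0, 0, -0.06], 0],
    [-1, [0, 0, -0.06], 0],
  ],
)

```text
clock: 2.18
tool_pos: [0.5844, -0.0888, 0.1316]
orientation: [[-0.711, 0.703, -0.0], [0.703, 0.711, 0.0], [0.0, -0.0, -1.0]]
contact_force: [0.0, -0.1, 0.1]
width: 0.0854
grip_force: 0.0
```

Call:
jog_arm(
  rows=[
    [-1, [-0.001, -0.0005, -0.025], 0],
    [-1, [-0.001, -0.0005, -0.045], 0],
    [-1, [-0.001, -0.0005, -0.054], 0],
    [-1, [-0.001, -0.0005, -0.054], 0],
    [0.2, [-0.001, -0.0005, -0.054], 0],
    [0.5, [-0.001, -0.0005, -0.054], 0],
    [0.7, [-0.001, -0.0005, -0.054], 0],
    [1, [-0.001, -0.0005, -0.054], 0],
    [1, [-0.001, -0.0005, -0.054], 0],
    [1, [-0.001, -0.0005, -0.054], 0],
  ],
)

```text
clock: 3.02
tool_pos: [0.5838, -0.0895, 0.0778]
orientation: [[-0.711, 0.703, 0.001], [0.703, 0.711, 0.0], [-0.001, 0.001, -1.0]]
contact_force: [-1.7, 2.3, 19.0]
width: 0.0128
grip_force: 58.0
```

Call:
jog_arm(
  rows=[
    [1, [0, 0, 0.002], 5],
    [1, [0, 0, 0.002], 10],
    [1, [0, 0, 0.002], 15],
    [1, [0, 0, 0.002], 20],
    [1, [0, 0, 0.002], 25],
    [1, [0, 0, 0.002], 30],
    [1, [0, 0, 0.002], 35],
    [1, [0, 0, 0.002], 38],
    [1, [0, 0, 0.002], 41],
    [1, [0, 0, 0.002], 41],
  ],
)

```text
clock: 3.85
tool_pos: [0.5837, -0.0896, 0.0781]
orientation: [[-0.998, 0.062, 0.001], [0.062, 0.998, -0.0], [-0.001, -0.0, -1.0]]
contact_force: [5.0, -1.0, -14.2]
width: 0.013
grip_force: 61.1
```

Call:
jog_arm(
  rows=[
    [1, [0, 0, 0], 2],
    [1, [0, 0, 0], 4],
    [1, [0, 0, 0], 6],
    [1, [0, 0, 0], 7],
    [1, [0, 0, 0], 7],
    [1, [0, 0, 0], 7],
  ],
)

```text
clock: 4.35
tool_pos: [0.5836, -0.0896, 0.0782]
orientation: [[-0.999, -0.053, 0.001], [-0.053, 0.999, 0.001], [-0.001, 0.001, -1.0]]
contact_force: [4.4, -0.2, -13.0]
width: 0.0128
grip_force: 68.4
```

```bash
python3 -c "
from h import *
s=env.state();R=np.array(s['orientation']);print(s['clock'],s['tool_pos'],np.degrees(np.arctan2(R[1,1],R[0,1])),s['contact_force'],s['moment'])"
```

```text
4.35 [ 0.58364136 -0.08963336  0.07815717] 93.05393076536626 [  4.36405379  -0.20166589 -13.04115154] [-0.00491015 -1.19527358 -1.34517403]
```

Call:
jog_arm(
  rows=[
    [0.3, [0, 0, -0.001], 0],
    [-0.3, [0, 0, -0.001], 0],
    [-1, [0, 0, -0.001], 0],
    [-1, [0, 0, -0.001], 0],
    [-1, [0, 0, -0.001], 0],
    [-1, [0, 0, 0.03], 0],
    [-1, [0, 0, 0.06], 0],
    [-1, [-0.02, 0.04, 0.08], 0],
    [-1, [-0.05, 0.06, 0.08], 0],
    [-1, [-0.07, 0.09, 0.08], 0],
  ],
)

```text
clock: 5.18
tool_pos: [0.5124, 0.0005, 0.1609]
orientation: [[-0.998, -0.056, 0.002], [-0.056, 0.998, -0.0], [-0.002, -0.0, -1.0]]
contact_force: [-0.6, 0.4, -1.1]
width: 0.0853
grip_force: 0.0
```

Call:
jog_arm(
  rows=[
    [1, [-0.02, 0.03, 0], 0],
    [1, [-0.04, 0.056, 0], 0],
    [1, [-0.04, 0.056, 0], 0],
    [1, [-0.04, 0.056, 0], 0],
    [1, [-0.04, 0.056, 0], 0],
  ],
)

```text
clock: 5.6
tool_pos: [0.474, 0.056, 0.1597]
orientation: [[-0.998, -0.058, 0.001], [-0.058, 0.998, -0.0], [-0.001, -0.0, -1.0]]
contact_force: [0.4, -0.3, -0.0]
width: 0.0256
grip_force: 0.0
```

```bash
python3 - <<'E'
from h import *
p,d,c=grab("top"); np.savez("top1.npz",p=p,d=d)
c={k:np.array(c[k]) for k in("K","R","t")}
pts=np.array([world(c,u,v,d[v,u]) for v in range(230,285) for u in range(370,422)])
b=pts[(pts[:,2]>.088)&(pts[:,2]<.105)];e=np.linalg.eigh(np.cov(b[:,:2].T))[1][:,1];print(len(b),b.mean(0),np.degrees(np.arctan(e[1]/e[0])))
print(cv2.minAreaRect(b[:,:2].astype(np.float32)*1000))
cv2.imwrite("pics/c1.png",np.hstack([cv2.resize(p[224:288,362:426,::-1],None,fx=6,fy=6),cv2.resize(p[200:360,240:440,::-1],(400,384))]))
E
```

```text
244 [ 0.58399547 -0.08879661  0.0979827 ] 0.42775946940244625
((583.6349487304688, -88.95508575439453), (13.739956855773926, 41.75920104980469), 89.4929428100586)
```

View pics/c1.png

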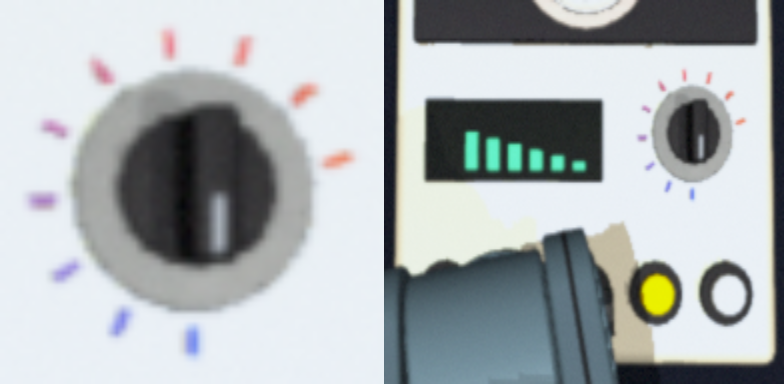

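The dial now reads 0.4° against the case yaw of 0.5°, so it is off. Next, the red key at (0.4724, 0.057).

Call:
jog_arm(
  rows=[
    [1, [-0.001, 0.001, -0.02], 0],
    [1, [-0.001, 0.001, -0.045], 0],
    [1, [-0.001, 0.001, -0.065], 0],
    [1, [-0.001, 0.001, -0.07], 0],
    [1, [-0.001, 0.001, -0.07], 0],
    [1, [-0.001, 0.001, -0.07], 0],
  ],
)

```text
clock: 6.15
tool_pos: [0.4731, 0.0567, 0.0897]
orientation: [[-0.998, -0.056, 0.0], [-0.056, 0.998, -0.0], [-0.0, -0.0, -1.0]]
contact_force: [1.4, -0.5, 1.8]
width: -0.0001
grip_force: 0.0
```

Call:
jog_arm(
  rows=[
    [1, [0, 0, -0.01], 0],
    [1, [0, 0, -0.016], 0],
    [1, [0, 0, -0.02], 0],
    [1, [0, 0, -0.02], 0],
    [1, [0, 0, -0.02], 0],
    [1, [0, 0, -0.02], 0],
  ],
)

```text
clock: 6.65
tool_pos: [0.4738, 0.0574, 0.0708]
orientation: [[-0.998, -0.057, 0.003], [-0.057, 0.998, 0.0], [-0.003, 0.0, -1.0]]
contact_force: [-2.3, -1.4, 18.5]
width: -0.0001
grip_force: 8.9
```

Call:
jog_arm(
  rows=[
    [1, [0, 0, 0.01], 0],
    [1, [0, 0, 0.03], 0],
    [1, [0, 0, 0.05], 0],
    [1, [0, 0, 0.05], 0],
    [1, [0, -0.03, 0.05], 0],
    [1, [0, -0.065, 0.05], 0],
    [1, [0, -0.1, 0.05], 0],
    [1, [0, -0.135, 0.05], 0],
    [1, [0.001, -0.165, 0.05], 0],
    [1, [0.001, -0.174, 0.05], 0],
  ],
)

```text
clock: 7.48
tool_pos: [0.4727, -0.1221, 0.1192]
orientation: [[-0.999, -0.051, -0.0], [-0.051, 0.999, -0.002], [0.0, -0.002, -1.0]]
contact_force: [0.8, -0.3, -0.0]
width: 0.0002
grip_force: 0.0
```

Call:
jog_arm(
  rows=[
    [1, [0, 0, 0], 0],
    [1, [0, 0, -0.01], 0],
    [1, [0, 0, -0.03], 0],
    [1, [0, 0, -0.03], 0],
    [1, [0, 0, -0.03], 0],
  ],
)

```text
clock: 7.9
tool_pos: [0.4723, -0.1144, 0.0882]
orientation: [[-0.998, -0.06, -0.003], [-0.06, 0.998, 0.001], [0.003, 0.002, -1.0]]
contact_force: [1.2, 0.5, -0.2]
width: -0.0
grip_force: 0.0
```

Call:
jog_arm(
  rows=[
    [1, [0.001, -0.001, -0.008], 0],
    [1, [0.001, -0.001, -0.016], 0],
    [1, [0.001, -0.001, -0.02], 0],
    [1, [0.001, -0.001, -0.02], 0],
    [1, [0.001, -0.001, -0.02], 0],
    [1, [0.001, -0.001, -0.02], 0],
  ],
)

```text
clock: 8.4
tool_pos: [0.4756, -0.1171, 0.0708]
orientation: [[-0.998, -0.058, 0.002], [-0.058, 0.998, 0.0], [-0.002, 0.0, -1.0]]
contact_force: [-3.3, 2.2, 19.7]
width: 0.0002
grip_force: 9.9
```

Call:
jog_arm(
  rows=[
    [1, [0, 0, 0.01], 0],
    [1, [0, 0, 0.03], 0],
    [1, [0, 0, 0.05], 0],
    [1, [0, 0, 0.05], 0],
    [1, [0, 0.03, 0.05], 0],
    [1, [0, 0.06, 0.05], 0],
    [1, [0, 0.09, 0.05], 0],
    [1, [0, 0.115, 0.05], 0],
    [1, [0, 0.115, 0.05], 0],
    [1, [0, 0.115, 0.05], 0],
  ],
)

```text
clock: 9.23
tool_pos: [0.4741, -0.001, 0.1189]
orientation: [[-0.998, -0.061, -0.001], [-0.061, 0.998, 0.0], [0.0, 0.0, -1.0]]
contact_force: [-0.3, 0.1, 0.1]
width: -0.0004
grip_force: 0.0
```

White went fully down at z 0.0708. Next is blue at (0.473, -0.001).

Call:
jog_arm(
  rows=[
    [1, [-0.001, 0, -0.015], 0],
    [1, [-0.001, 0, -0.03], 0],
    [1, [-0.001, 0, -0.03], 0],
    [1, [-0.001, 0, -0.04], 0],
    [1, [-0.001, 0, -0.046], 0],
    [1, [-0.001, 0, -0.05], 0],
    [1, [-0.001, 0, -0.05], 0],
    [1, [-0.001, 0, -0.05], 0],
    [1, [-0.001, 0, -0.05], 0],
  ],
)

```text
clock: 9.98
tool_pos: [0.4739, -0.0036, 0.0707]
orientation: [[-0.998, -0.056, 0.001], [-0.056, 0.998, -0.001], [-0.001, -0.001, -1.0]]
contact_force: [-4.8, -2.7, 20.4]
width: 0.0
grip_force: 10.2
```

Call:
jog_arm(
  rows=[
    [1, [0, 0, 0.01], 0],
    [1, [0, 0, 0.03], 0],
    [1, [0, 0, 0.06], 0],
    [1, [0, 0, 0.1], 0],
    [1, [0, 0, 0.14], 0],
    [1, [0, 0, 0.14], 0],
    [1, [0, 0, 0.14], 0],
    [1, [0, 0, 0.14], 0],
  ],
)

```text
clock: 10.65
tool_pos: [0.473, -0.0027, 0.2091]
orientation: [[-0.998, -0.057, -0.0], [-0.057, 0.998, 0.0], [0.0, 0.0, -1.0]]
contact_force: [-0.7, 0.1, -0.8]
width: 0.0
grip_force: 0.0
```

```bash
python3 - <<'E'
from h import *
s=env.state();print(s["clock"],s["contact_force"],s["joint_vel"])
p,d,c=grab("scene"); cv2.imwrite("pics/s2.png",p[:,:,::-1])
E
```

```text
10.65 [-0.70652572  0.14175735 -0.75802208] [ 0.0912901   1.6311801  -0.08850798  1.22106935 -0.0318123  -0.06061683
 -0.08926401]
```

View pics/s2.png

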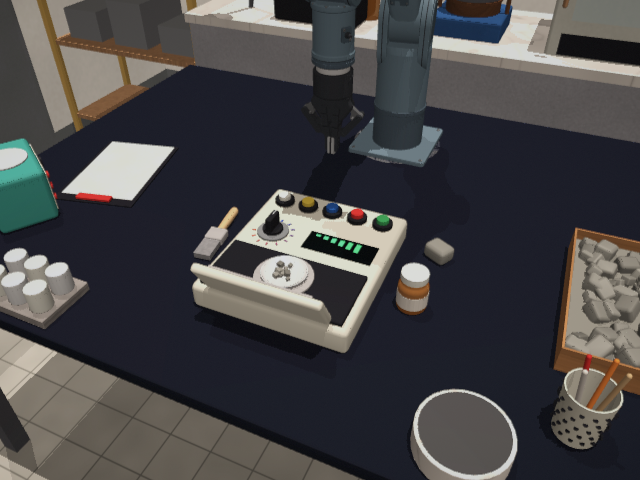

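The picture shows the dial off at (272,225), all five keys up along (285,198) to (383,222), the bystanders unmoved, and the gripper clear at (332,140).

```bash
python3 -c "
from h import *
print(env.job_done())"
```

```text
the job is handed in; nothing more can be done
None
```

I turned the heat dial off, then pressed red, white and blue fully down in order and let each up again; nothing else was moved, and the job is handed in, though no verdict came back.

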